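# Stop the bench saw and clear its table

### The arm

A 6-joint arm with a two-finger parallel gripper is mounted at the origin on the work surface. World frame = base frame: x ahead of the robot, y to its left, z up, the work surface at z = 0. Lengths are in mm, angles in rad, forces in N, time in s.
With the tool pointing down it reaches from about 350 to 775 mm from the base axis. Payload 5.5 kg.
Tool frame: the origin (TCP) lies at the very end of the fingers, on their centre line; the grasp point (between the pads) lies 19 mm behind it; z points along the fingers, y is the line along which they close (so a half turn about z gives the same grasp; the last joint's range is limited). The gripper opens to 85 mm and grips with 20 to 120 N. Pads are 22 mm wide; open, the fingers measure 114 mm over their backs; the gripper's body (76 mm by 85 mm) begins 54 mm behind the grasp point. The pads swing forward as they close: fully open they stand 13 mm farther back than shut.
Start: joints at [1.186, 0.313, 0.046, 1.304, 0, 1.431], TCP at [139.381, 557.893, 231.323] pointing down, gripper open.
Joint ranges: [-2.76, 2.76], [-0.86, 1.69], [-1.03, 1.26], [-2.2, 2.34], [-1.47, 1.5], [-3.14, 3.14]. Speed limits (rad/s): [2.57, 2.57, 3.14, 3.14, 3.14, 3.14].

### API

Orientations are given as a unit quaternion [w, x, y, z].
In Python, from plant import manip, eyes, nets gives the robot as it stands.
- The arm moves only by the shell command python3 -m handwheel 'ROWS' [OPENING]. ROWS is JSON, a list that holds one entry, the list of rows, each a list of 6 numbers: the shift along the world's x, y, z scaled (see below), then the turn, a rotation vector about the world's x, y, z scaled (see below). In form: [[[tx, ty, tz, rx, ry, rz], ...]]. A call has exactly 8 rows; each row is the pose to reach, as a shift and turn from the pose commanded when the call began; what a row does not reach only later rows make up. The controller multiplies each number of a shift by 250 mm and each number of a turn by 60 degrees. A row lasts 1/12 s, in which the tool goes at most 41.7 mm and 7.16 degrees, less where a joint would pass 70% of its speed; a pose out of reach is approached as far as the arm can. A call with a number of a shift or a turn outside -1 to 1 is refused whole. A call with a gripper value outside its range is refused whole. OPENING is the opening, from 0 (shut) to 1 (fully open), set as the call begins (- or left out, the last holds). The fingers move at their own pace and stop on an object; the grip force is fixed at half the most. Time passes only in rows, so rows that repeat a pose let the fingers close, or fill a call up. It gives the time, the measured TCP pose, the force, the opening and the grip force at its end, in the units of the state.
- manip.read_state(): the state, without advancing time (a new reading comes with each control period).
- eyes.grab_frame(name): name is "scene" or "top" or "wrist"; returns a dict with "image" (400x640x3 uint8, red, green, blue), "range_z" (400x640 float32, mm along the optical axis (not along the pixel's ray), 0 where there is no reading), "vfov" (degrees; the focal length in pixels is half the picture's height over the tangent of half this angle, whatever the lens; pixels are square), "cx", "cy" (the principal point, pixels), "eye" and "orientation" of the camera in the world; the wrist camera has in their place "T_tool_cam" (4x4, takes a point from camera to tool coordinates, whose origin is the TCP and whose axes are the flange's). Camera axes: x right, y down, z forward; pixel columns grow to the right and rows downward; lengths in mm; the calibration is good to about 2 mm. A picture is of the moment at which its call begins: read the wrist's pose just before it.
- manip.job_done(): hands the job in; it is judged then, once.
Trained networks look in a picture, given as the dict that the camera call returned (one of the last four; its "shot" number tells which), for a name from the list of things; names that differ only in an ending like _2 or _b are one class to them, and where a whole thing is asked for, a point or a joint stands for the part that bears it (a point fixed in the world has none). Each returns a list of dicts, best first, with "p" (0 to 1); they miss things now and then, are a little off and sometimes report something else, mostly with a low value. They report only what shows in the picture. A call takes as long as a camera call. They do not tell look-alikes from the thing itself.
- nets.regions_of(picture, thing): "region" (400x640 bool, what is visible of it) and "rect" ([centre column, centre row, width, height] in pixels, round what is visible of it).
- nets.spot_point(picture, thing): "point" ([row, column] in pixels: a listed point, or the origin of a listed thing).
The state is a dict: "t": time; "q": joint angles; "dq": joint speeds; "tau": joint torques, N m; "tcp_pos": TCP position; "tcp_rot": TCP orientation; "ft_force": force on the tool from outside, world axes, zero at the start; "wrist_torque": the same for the moment, N m; "finger_gap": opening from 0.0 (shut) to 1.0 (fully open); "gripper_force": force on a finger pad.
Only numpy, scipy, OpenCV 4.12 (cv2) and the standard library are available. Lean on these libraries where they do the work, as an engineer would, in place of code of your own. Each camera call takes 0.05 s, during which the arm holds its last target. There are 200 camera calls.

### The job

Stop the bench saw by pushing its red stop paddle fully down until it bottoms. Then pick up the yellow push block by its handle and use it, never the gripper or arm, to sweep all five wooden offcuts off the saw table into the orange offcut tray. Finish by setting the block down flat on its green mat, and leave everything else on the bench alone.

Things in the scene. Friction and masses are not known exactly. Their poses are not given: they have to be found in the camera images.
- saw: compact green bench saw fixed to the bench; flat aluminium table 280 (x) x 280 (y) mm, top 90 mm above the bench. Origin: on the bench under the table's centre. A rip fence runs along y on the -x side (robot's side), working face at x = -108 mm, top 36 mm above the table. Blade wound down; +x and both y edges are open. Turned by up to 10 degrees
- saw_table (a point): centre of the saw table's top face, 90 mm above the bench, axes as the saw
- offcut_tray: empty orange open tray fixed tight (2 mm gap) against the left (+y) or the right (-y) edge of the saw table, parallel to it: 260 (x) x 150 (y) x 76 mm high outside, walls and floor 5 mm, so its rim is 14 mm below the table top. Origin: centre of its underside, on the bench
- parts_tray: blue tray of the same size fixed at the opposite edge of the saw table, holding finished wooden blocks (all below its rim). No offcuts belong in it. Origin: centre of its underside
- push_block: loose yellow push block, about 0.35 kg: base 190 (x) x 72 (y) x 24 mm, rubber sole, vertical sides. Black handle bar 130 (x) x 28 (y) x 30 mm above it on two posts: underside 58, centre 73, top 88 mm above the sole. Origin: centre of the sole; x along block and handle. Starts on its mat, lying along it
- block_handle (a point): centre of the push block's handle bar, 73 mm above the sole; the bar runs along the block's x and is 28 mm thick along y
- block_mat: thin green mat fixed on the bench, 230 (x) x 110 (y) x 4 mm, the push block's place, to the left or the right of the saw. Origin: centre of its underside; top face 4 mm above the bench
- stop_switch: grey switch box fixed on the bench on the other side of the saw from the mat, 120 (x) x 80 (y) x 50 mm high on a 140 x 90 mm foot, with the red paddle on top. Origin: centre of its underside; the paddle's hinge is at its far (+x) end
- paddle (a joint): angle of the sprung red stop paddle in rad: 0 at rest (raised, sloping up towards the robot at 0.2), 0.2 fully down against its stop (level). The hinge runs along the switch box's y. It needs about 3 N at the pad to start and 8 N to bottom, and springs back by itself when let go
- paddle_pad (a point): centre of the raised pad on the upper face of the red paddle (100 x 64 mm), near its free end, 78 mm from the hinge: the place to press, straight down. At rest it is about 82 mm above the bench; fully down it has sunk about 15 mm
- offcut0: loose wooden batten offcut 68 x 28 x 18 mm, on the saw table. Origin: centre of its underside, x along its length
- offcut1: loose wooden batten offcut 62 x 28 x 20 mm, on the saw table. Origin and axes as offcut0
- offcut2: loose thin plywood slat offcut 68 x 30 x 8 mm, on the saw table. Origin and axes as offcut0
- offcut3: loose thin wooden slat offcut 66 x 30 x 8 mm, on the saw table. Origin and axes as offcut0
- offcut4: loose rebated wooden offcut 64 x 30 x 19.5 mm (10 mm high along one side), on the saw table. Origin and axes as offcut0
- mallet: bystander: wooden mallet, head 110 mm x 68 mm, handle 210 mm, lying near the left end of the bench
- tack_hammer: bystander: hammer lying near the right end of the bench
- button_jar: bystander: green glass jar with a steel lid, 72 mm across, 100 mm tall, near the robot on its left
- twine_spool: bystander: wooden spool 64 mm across, 80 mm tall, standing near the robot on its right
- web_stretcher: bystander: flat wooden webbing stretcher, 230 mm long, lying beyond the saw
- screwdriver: bystander: screwdriver lying beyond the saw
Things that resemble listed ones, but are neither listed nor needed, are in the scene too. What is shaped like the offcut0 but white is not meant.

How it is judged:
By the outcome, as a careful person would: the job done as asked, in the order asked, and still so for the second after the job is handed in, with the robot touching nothing.
It also fails if it takes over 72 s, if anything falls off the work surface, if the arm or the gripper's body presses on something with over 40 N, if the wrist force passes 120 N, or if a joint passes its speed limit or range.

## Working session

There is one attempt and no reset: what is moved stays moved. The work goes in short steps, Python scripts to look and compute and a shell command to move; the robot and the scene stay as the last step left them, time stands still between calls to the robot, and variables do not carry over. Pictures are saved under pics/ and viewed, at most 10 in all, crops included, and the job is handed in when it is done.

```bash
mkdir -p pics; cat > h.py <<'E'
import numpy as np, cv2
from scipy.spatial.transform import Rotation as R
from plant import manip, eyes, nets
def rot(q): return R.from_quat([q[1],q[2],q[3],q[0]]).as_matrix()
def grab(n):
    s=manip.read_state(); f=eyes.grab_frame(n)
    if n=="wrist":
        T=np.eye(4);T[:3,:3]=rot(s["tcp_rot"]);T[:3,3]=s["tcp_pos"];T=T@np.array(f["T_tool_cam"])
    else:
        T=np.eye(4);o=np.array(f["orientation"]);T[:3,:3]=o if o.shape==(3,3) else rot(o);T[:3,3]=f["eye"]
    f["T"]=T;return f
def cloud(f):
    z=f["range_z"];H,W=z.shape;fl=H/2/np.tan(np.radians(f["vfov"])/2)
    c,r=np.meshgrid(np.arange(W),np.arange(H))
    P=np.stack([(c-f["cx"])/fl*z,(r-f["cy"])/fl*z,z],-1)
    P=P@f["T"][:3,:3].T+f["T"][:3,3];P[z<=0]=np.nan
    return P
def ray(f,r,c,h):
    H=400;fl=H/2/np.tan(np.radians(f["vfov"])/2)
    d=f["T"][:3,:3]@np.array([(c-f["cx"])/fl,(r-f["cy"])/fl,1]);e=f["T"][:3,3]
    return e+d*(h-e[2])/d[2]
def save(f,n): cv2.imwrite("pics/"+n,cv2.cvtColor(f["image"],cv2.COLOR_RGB2BGR))
E
python3 - <<'E'
from h import *
np.set_printoptions(precision=1,suppress=True)
s=manip.read_state();print(s["t"],s["tcp_pos"],s["tcp_rot"],s["finger_gap"])
hs=dict(saw=0,saw_table=90,offcut_tray=0,parts_tray=0,push_block=4,block_handle=77,block_mat=0,stop_switch=0,paddle_pad=82,offcut0=90,offcut1=90,offcut2=90,offcut3=90,offcut4=90)
for n in ("top","scene"):
    f=grab(n);save(f,n+"0.png");P=cloud(f);print(n,f["T"][:3,3])
    for k,h in hs.items():
        for d in nets.spot_point(f,k)[:4]:
            r,c=d["point"];print(k,round(d["p"],2),np.round([r,c]),ray(f,r,c,h),P[int(r),int(c)])
E
```

```text
0.0 [139.2 557.4 230.4] [-0.   0.1  1.  -0. ] 1.0041034010674947
top [ 413.1   11.2 1395.5]
saw 0.91 [194. 332.] [542.1 -31.1   0. ] [535.1 -26.8  90.5]
saw_table 0.86 [189. 330.] [551.5 -22.3  90. ] [551.4 -20.6  91.1]
saw_table 0.73 [228. 147.] [437.4 566.1  90. ] [440.8 579.   62.9]
saw_table 0.54 [205. 361.] [ 496.8 -122.7   90. ] [ 496.6 -118.4  103.8]
saw_table 0.46 [199. 264.] [522.2 191.8  90. ] [527.8 201.3  36.1]
offcut_tray 0.73 [187. 397.] [ 564.8 -258.1    0. ] [ 566.1 -254.2    8.1]
offcut_tray 0.45 [205. 450.] [ 496.1 -439.9    0. ] [ 491.8 -411.2   88.9]
parts_tray 0.78 [200. 266.] [526.8 196.7   0. ] [526.9 199.    3.4]
parts_tray 0.42 [210. 445.] [ 481.2 -422.6    0. ] [ 482.4 -414.3   24.9]
parts_tray 0.37 [178. 318.] [600.7  16.    0. ] [591.   17.5  94.3]
push_block 0.71 [210. 448.] [ 478.5 -429.8    4. ] [ 479.  -421.5   23. ]
push_block 0.16 [205. 500.] [ 493.8 -611.8    4. ] [ 496.1 -605.1   17.9]
block_handle 0.57 [208. 452.] [ 483.2 -421.5   77. ] [ 485.  -416.3   92.3]
block_mat 0.85 [210. 445.] [ 480.6 -421.2    0. ] [ 482.4 -410.4   26.5]
block_mat 0.48 [
[... 3318 characters left out ...]
194. 316.] [512.2 -20.4  90. ] [512.7 -20.5  95.5]
offcut2 0.59 [189. 329.] [501.9  38.4  90. ] [500.4  37.6  87.9]
offcut2 0.57 [212. 309.] [589.4 -67.1  90. ] [595.  -70.8 107.3]
offcut3 0.67 [208. 329.] [591.8  16.5  90. ] [596.8  14.5 102.9]
offcut3 0.59 [194. 316.] [512.2 -20.4  90. ] [512.7 -20.5  95.5]
offcut3 0.59 [189. 329.] [501.9  38.4  90. ] [500.4  37.6  87.9]
offcut3 0.57 [212. 309.] [589.4 -67.1  90. ] [595.  -70.8 107.3]
offcut4 0.67 [208. 329.] [591.8  16.5  90. ] [596.8  14.5 102.9]
offcut4 0.59 [194. 316.] [512.2 -20.4  90. ] [512.7 -20.5  95.5]
offcut4 0.59 [189. 329.] [501.9  38.4  90. ] [500.4  37.6  87.9]
offcut4 0.57 [212. 309.] [589.4 -67.1  90. ] [595.  -70.8 107.3]
```

```bash
python3 - <<'E'
import cv2
a=cv2.imread("pics/top0.png")[120:300,110:520]
cv2.imwrite("pics/a.png",cv2.resize(a,(800,351),interpolation=cv2.INTER_CUBIC))
a=cv2.imread("pics/top0.png")[145:250,290:420]
cv2.imwrite("pics/b.png",cv2.resize(a,None,fx=5.5,fy=5.5,interpolation=cv2.INTER_CUBIC))
E
```

```text
(no output)
```

View pics/a.png

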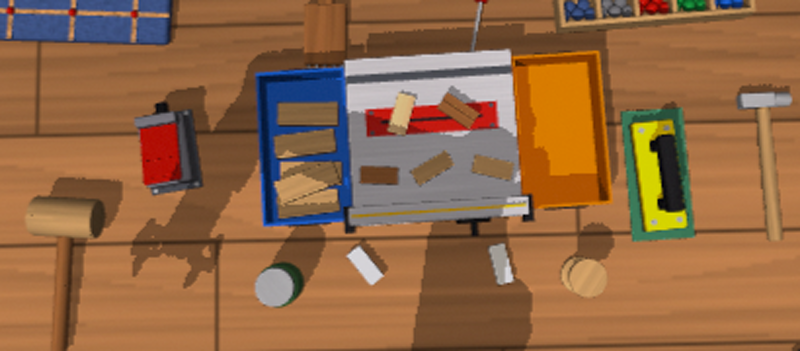

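View pics/b.png

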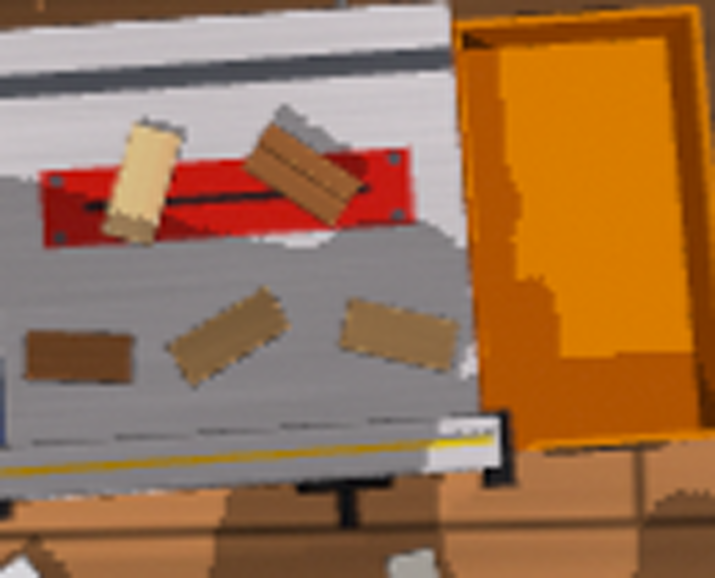

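```bash
python3 - <<'E'
from h import *
np.set_printoptions(precision=1,suppress=True)
f=grab("top");P=cloud(f);hsv=cv2.cvtColor(f["image"],cv2.COLOR_RGB2HSV)
np.save("P.npy",P);X,Y,Z=P[...,0],P[...,1],P[...,2]
def fit(name,m):
    m=m&np.isfinite(Z)
    p=P[m]
    r=cv2.minAreaRect(p[:,:2].astype(np.float32));a=r[2]
    w,h=r[1]
    # angle of axis nearest world x
    a=(a+45)%90-45
    print(name,len(p),"c",np.round(r[0],1),"wh",np.round(r[1],1),"yaw mod90",round(a,1),"z",np.percentile(p[:,2],[5,50,95]))
H,S,V=hsv[...,0],hsv[...,1],hsv[...,2]
fit("orange rim",(H>8)&(H<20)&(S>200)&(Y<-150)&(Y>-360)&(Z>65)&(Z<85))
fit("green mat",(H>60)&(H<90)&(S>100)&(Y<-330)&(Z<12)&(X>350)&(X<620))
fit("yellow",(H>22)&(H<35)&(S>150)&(Y<-330)&(Z>15)&(Z<45))
fit("handle",(V<60)&(Y<-330)&(Z>80)&(Z<105)&(X<620))
fit("red",((H<5)|(H>174))&(S>150)&(Y>340)&(Y<500)&(X>430)&(X<620)&(Z>55))
fit("blue rim",(H>100)&(H<125)&(S>150)&(Y>100)&(Y<300)&(Z>68)&(Z<85))
fit("table",(Z>84)&(Z<97)&(X>400)&(X<720)&(Y>-230)&(Y<200))
fit("fence",(Z>115)&(Z<135)&(X>380)&(X<500)&(abs(Y)<250))
m=((Z>93.5)&(H>5)&(H<25)&(S>60)&(X>450)&(X<660)&(Y>-180)&(Y<140)).astype(np.uint8)
n,l,st,_=cv2.connectedComponentsWithStats(m,connectivity=4)
for i in range(1,n):
    if st[i,4]>40: fit("off%d"%i,l==i)
for d in nets.regions_of(f,"offcut0")[:9]: fit("net %.2f %s"%(d["p"],np.round(d["rect"])),d["region"])
d=nets.regions_of(f,"stop_switch")[0];fit("switch",d["region"]&(Z>30))
print(manip.read_state()["t"])
E
```

```text
orange rim 449 c [ 559.3 -246.1] wh [261.2 151.7] yaw mod90 2.6 z [68.1 76.1 80.6]
green mat 681 c [ 484.2 -425.8] wh [227.  107.2] yaw mod90 2.8 z [ 0.5  5.2 10. ]
yellow 735 c [ 481.3 -422.3] wh [189.1  73.1] yaw mod90 4.6 z [22.5 29.  33.9]
handle 405 c [ 346.4 -528.6] wh [458.6  85.8] yaw mod90 38.8 z [83.4 92.3 97.3]
red 554 c [531.9 429. ] wh [98.3 63. ] yaw mod90 8.8 z [65.8 76.7 87.4]
blue rim 366 c [539.4 188.2] wh [261.3 148.8] yaw mod90 2.6 z [70.4 76.5 81.1]
table 5611 c [545.2 -28.4] wh [288.7 282.4] yaw mod90 2.2 z [86.8 91.  95.4]
fence 886 c [449.5 -34.1] wh [ 93.7 305.3] yaw mod90 1.4 z [121.8 127.  132.5]
off2 195 c [590.  -70.9] wh [62.6 29.9] yaw mod90 -34.6 z [ 95.8 104.2 113.2]
off3 194 c [587.5  23.7] wh [33.2 67.6] yaw mod90 -16.7 z [ 94.7  98.6 102.5]
off4 185 c [496.1 -26.1] wh [27.6 67.4] yaw mod90 29.5 z [104.1 109.4 112.9]
off5 186 c [ 495.4 -126.4] wh [66.1 29.7] yaw mod90 -13.5 z [ 95.1  98.8 103.2]
off6 168 c [486.2  60.6] wh [58.8 27.7] yaw mod90 -4.2 z [106.5 110.8 113.9]
net 0.75 [305. 211.  17.   8.] 156 c [486.5  60.7] wh [57.3 29.6] yaw mod90 -2.6 z [105.5 110.7 113.9]
net 0.72 [313. 179.  12.  24.] 210 c [587.3  23.5] wh [34.4 67.7] yaw mod90 -17.4 z [ 92.   98.3 102.5]
net 0.66 [361. 204.  24.  18.] 192 c [ 495.7 -126.4] wh [66.6 30.9] yaw mod90 -15.5 z [ 94.2  98.7 103.2]
net 0.62 [367. 256.  14.  19.] 173 c [ 333.  -143.9] wh [67.6 28. ] yaw mod90 14.0 z [11.6 18.2 23.2]
net 0.53 [344. 178.  19.  13.] 188 c [591.4 -71.8] wh [61.6 34. ] yaw mod90 -31.5 z [ 94.5 104.  113. ]
net 0.45 [296. 256.  15.  22.] 151 c [334.4  90.5] wh [66.7 26.3] yaw mod90 40.3 z [14.8 19.1 23.1]
net 0.28 [265. 196.  52.  81.] 3723 c [546.4 194.9] wh [284.9 174.5] yaw mod90 3.5 z [ 2.7 34.6 77.6]
switch 970 c [551.1 431.1] wh [143.3  80.1] yaw mod90 9.0 z [37.6 73.4 86.1]
1.65
```

```bash
python3 -m handwheel '[[[0.1,-0.04,0,0,0,0],[0.22,-0.08,0,0,0,0],[0.35,-0.13,0,0,0,0],[0.48,-0.17,0,0,0,0],[0.61,-0.22,0,0,0,0],[0.74,-0.27,0,0,0,0],[0.87,-0.31,0,0,0,0],[1,-0.36,0,0,0,0]]]' 0; python3 -m handwheel '[[[0.12,-0.04,0,0,0,0],[0.24,-0.09,-0.05,0,0,0],[0.36,-0.13,-0.15,0,0,0],[0.47,-0.17,-0.27,0,0,0],[0.47,-0.17,-0.39,0,0,0],[0.47,-0.17,-0.48,0,0,0],[0.47,-0.17,-0.52,0,0,0],[0.47,-0.17,-0.52,0,0,0]]]'
```

```text
t: 2.32
tcp_pos: [390.9, 467.3, 231.4]
tcp_rot: [0.0, 0.122, 0.993, 0.0]
ft_force: [0.1, 1.3, 0.8]
finger_gap: 0.004
gripper_force: 0.0
t: 2.98
tcp_pos: [505.1, 424.1, 98.0]
tcp_rot: [-0.002, 0.122, 0.992, -0.002]
ft_force: [0.4, -0.3, -0.5]
finger_gap: -0.0
gripper_force: 0.0
```

```bash
python3 - <<'E'
from h import *
np.set_printoptions(precision=2,suppress=True)
s=manip.read_state();print(s["t"],s["tcp_pos"],rot(s["tcp_rot"]),s["ft_force"])
f=grab("wrist");P=cloud(f)
for d in nets.spot_point(f,"paddle_pad")[:2]:
    r,c=d["point"];print(d["p"],r,c,ray(f,r,c,82),P[int(r),int(c)])
save(f,"w1.png")
E
```

```text
2.9833 [505.14 424.08  98.05] [[-0.97  0.24 -0.  ]
 [ 0.24  0.97 -0.  ]
 [ 0.   -0.   -1.  ]] [ 0.4  -0.31 -0.53]
0.68 245.4 329.5 [507.98 428.48  82.  ] [495.7  430.59 109.99]
```

```bash
python3 -m handwheel '[[[0.01,0.01,-0.03,0,0,0],[0.01,0.01,-0.06,0,0,0],[0.01,0.01,-0.08,0,0,0],[0.01,0.01,-0.1,0,0,0],[0.01,0.01,-0.11,0,0,0],[0.01,0.01,-0.12,0,0,0],[0.01,0.01,-0.12,0,0,0],[0.01,0.01,-0.12,0,0,0]]]'
```

```text
t: 3.75
tcp_pos: [508.5, 428.4, 71.9]
tcp_rot: [-0.001, 0.122, 0.993, 0.0]
ft_force: [-4.3, 1.3, 6.0]
finger_gap: -0.001
gripper_force: 2.9
```

```bash
python3 -m handwheel '[[[0,0,-0.005,0,0,0],[0,0,-0.01,0,0,0],[0,0,-0.014,0,0,0],[0,0,-0.018,0,0,0],[0,0,-0.021,0,0,0],[0,0,-0.024,0,0,0],[0,0,-0.026,0,0,0],[0,0,-0.026,0,0,0]]]'
```

```text
t: 4.42
tcp_pos: [508.1, 428.4, 66.8]
tcp_rot: [-0.001, 0.122, 0.993, 0.001]
ft_force: [-7.5, -0.6, 12.7]
finger_gap: -0.002
gripper_force: 6.5
```

```bash
python3 -m handwheel '[[[0,0,-0.004,0,0,0],[0,0,-0.008,0,0,0],[0,0,-0.01,0,0,0],[0,0,-0.012,0,0,0],[0,0,-0.012,0,0,0],[0,0,-0.012,0,0,0],[0,0,-0.012,0,0,0],[0,0,-0.012,0,0,0]]]'
```

```text
t: 5.08
tcp_pos: [508.1, 428.4, 66.4]
tcp_rot: [0.0, 0.122, 0.993, 0.001]
ft_force: [-12.4, -4.1, 26.6]
finger_gap: -0.004
gripper_force: 13.0
```

```bash
python3 -m handwheel '[[[0,0,0.06,0,0,0],[0,0,0.18,0,0,0],[0,0,0.32,0,0,0],[0,0,0.46,0,0,0],[0,-0.06,0.58,0,0,0],[0,-0.18,0.66,0,0,0],[0,-0.32,0.7,0,0,0],[0,-0.47,0.7,0,0,0]]]' && python3 -m handwheel '[[[0,-0.13,0,0,0,0],[0,-0.26,0,0,0,0],[0,-0.39,0,0,0,0.05],[0,-0.52,0,0,0,0.1],[-0.01,-0.65,0,0,0,0.15],[-0.02,-0.78,0,0,0,0.2],[-0.03,-0.9,0,0,0,0.25],[-0.04,-1,0,0,0,0.3]]]' 1 && python3 -m handwheel '[[[0,-0.13,0,0,0,0],[0,-0.26,0,0,0,0],[0,-0.39,0,0,0,0],[0,-0.52,0,0,0,0],[-0.02,-0.65,0,0,0,0],[-0.03,-0.78,0,0,0,0],[-0.04,-0.9,0,0,0,0],[-0.06,-1,0,0,0,0]]]' && python3 -m handwheel '[[[0,-0.13,0,0,0,0],[0,-0.26,-0.02,0,0,0],[0,-0.39,-0.06,0,0,0],[0,-0.52,-0.12,0,0,0],[0,-0.65,-0.2,0,0,0],[0,-0.78,-0.28,0,0,0],[0,-0.9,-0.32,0,0,0],[0,-0.92,-0.33,0,0,0]]]'
python3 - <<'E'
from h import *
np.set_printoptions(precision=2,suppress=True)
s=manip.read_state();print(s["t"],s["tcp_pos"],rot(s["tcp_rot"])[:,1],s["q"])
f=grab("wrist");P=cloud(f);X,Y,Z=P[...,0],P[...,1],P[...,2]
save(f,"w2.png")
for k,h in dict(block_handle=77,push_block=4).items():
  for d in nets.spot_point(f,k)[:2]:
    r,c=d["point"];print(k,d["p"],r,c,ray(f,r,c,h))
hsv=cv2.cvtColor(f["image"],cv2.COLOR_RGB2HSV);H,S,V=cv2.split(hsv)
def fit(n,m):
    p=P[m&np.isfinite(Z)]
    if len(p)<20: print(n,len(p));return
    b=cv2.minAreaRect(p[:,:2].astype(np.float32));print(n,len(p),b,np.median(p[:,2]))
near=(abs(X-482)<130)&(abs(Y+422)<80)
fit("handle",near&(V<70)&(Z>80)&(Z<100))
fit("yellow",near&(H>22)&(H<35)&(S>130)&(Z>18)&(Z<40))
E
```

```text
t: 5.75
tcp_pos: [510.7, 310.4, 239.9]
tcp_rot: [0.003, 0.121, 0.993, 0.001]
ft_force: [1.2, -0.2, -0.4]
finger_gap: -0.001
gripper_force: 0.0
t: 6.42
tcp_pos: [499.0, 58.2, 236.7]
tcp_rot: [0.0, -0.035, 0.999, -0.0]
ft_force: [1.1, -0.1, 0.6]
finger_gap: 0.999
gripper_force: 0.0
t: 7.08
tcp_pos: [484.2, -192.1, 236.6]
tcp_rot: [0.0, -0.034, 0.999, -0.0]
ft_force: [0.3, -0.2, 0.0]
finger_gap: 1.002
gripper_force: 0.0
t: 7.75
tcp_pos: [482.7, -423.8, 150.7]
tcp_rot: [-0.001, -0.033, 0.999, 0.0]
ft_force: [0.1, 0.1, 1.0]
finger_gap: 0.998
gripper_force: 0.0
7.75 [ 482.74 -423.77  150.74] [-0.07  1.    0.  ] [-0.84  0.48  0.09  1.19 -0.   -0.91]
block_handle 0.8 211.9 324.5 [ 483.31 -421.01   77.  ]
push_block 0.86 186.1 324.1 [ 480.69 -420.73    4.  ]
handle 437 ((509.4245300292969, -419.97418212890625), (68.38990783691406, 25.141401290893555), 4.414301872253418) 90.35406979730126
yellow 9630 ((481.12213134765625, -422.5632629394531), (189.25559997558594, 72.04391479492188), 4.911324501037598) 27.02293904220187
```

```bash
python3 -m handwheel '[[[-0.005,0.005,-0.05,0,0,0.015],[-0.005,0.005,-0.12,0,0,0.015],[-0.005,0.005,-0.2,0,0,0.015],[-0.005,0.005,-0.27,0,0,0.015],[-0.005,0.005,-0.33,0,0,0.015],[-0.005,0.005,-0.37,0,0,0.015],[-0.005,0.005,-0.375,0,0,0.015],[-0.005,0.005,-0.375,0,0,0.015]]]' && python3 -m handwheel '[[[0,0,0,0,0,0],[0,0,0,0,0,0],[0,0,0,0,0,0],[0,0,0,0,0,0],[0,0,0,0,0,0],[0,0,0,0,0,0],[0,0,0,0,0,0],[0,0,0,0,0,0]]]' 0
```

```text
t: 8.57
tcp_pos: [483.4, -417.4, 61.0]
tcp_rot: [-0.0, -0.043, 0.999, 0.0]
ft_force: [-0.5, -0.7, 0.7]
finger_gap: 0.999
gripper_force: 0.0
t: 9.23
tcp_pos: [483.7, -419.7, 61.5]
tcp_rot: [0.001, -0.042, 0.999, -0.001]
ft_force: [0.3, -3.4, 4.4]
finger_gap: 0.32
gripper_force: 63.8
```

```bash
python3 -m handwheel '[[[0,0,0.04,0,0,0],[0,0,0.12,0,0,0],[0,0,0.23,0,0,0],[0,0,0.35,0,0,0],[0,0,0.46,0,0,0],[0,0,0.55,0,0,-0.01],[0,0,0.6,0,0,-0.02],[0,0,0.6,0,0,-0.038]]]' && python3 -m handwheel '[[[0,0.05,0,0,0,0],[0.02,0.14,0,0,0,0],[0.04,0.25,0,0,0,0],[0.06,0.37,0,0,0,0],[0.08,0.5,0,0,0,0],[0.1,0.63,0,0,0,0],[0.12,0.76,0,0,0,0],[0.14,0.89,0,0,0,0]]]' && python3 -m handwheel '[[[0.01,0.13,0,0,0,0],[0.03,0.26,0,0,0,0],[0.05,0.39,0,0,0,0],[0.06,0.52,0,0,0,0],[0.08,0.65,0,0,0,0],[0.09,0.78,0,0,0,0],[0.1,0.9,0,0,0,0],[0.1,1,0,0,0,0]]]' && python3 -m handwheel '[[[0,0.1,0,0,0,0],[0,0.18,0,0,0,0],[0,0.26,0,0,0,0],[0,0.31,0,0,0,0],[0,0.34,0,0,0,0],[0,0.344,0,0,0,0],[0,0.344,0,0,0,0],[0,0.344,0,0,0,0]]]'
cat > look.py <<'E'
from h import *
import sys
np.set_printoptions(precision=1,suppress=True)
s=manip.read_state();print(s["t"],s["tcp_pos"],rot(s["tcp_rot"])[:,1],s["ft_force"],s["finger_gap"])
C=np.array([549.3,-29.]);a=np.radians(2.6);ux=np.array([np.cos(a),np.sin(a)]);uy=np.array([-ux[1],ux[0]])
for cam in sys.argv[1:]:
    f=grab(cam);save(f,"%s_%.0f.png"%(cam,s["t"]*10));P=cloud(f);X,Y,Z=P[...,0],P[...,1],P[...,2]
    hsv=cv2.cvtColor(f["image"],cv2.COLOR_RGB2HSV);H,S,V=cv2.split(hsv)
    def fit(n,m):
        p=P[m&np.isfinite(Z)]
        if len(p)<15: print(n,len(p));return
        q=np.c_[(p[:,:2]-C)@ux,(p[:,:2]-C)@uy]
        b=cv2.minAreaRect(p[:,:2].astype(np.float32));print(cam,n,len(p),np.round(b[0],1),np.round(b[1],1),round(b[2],1),"z",np.percentile(p[:,2],[5,50,95]),"saw x",np.percentile(q[:,0],[1,99]),"y",np.percentile(q[:,1],[1,99]))
    tp=np.array(s["tcp_pos"])
    fit("yellow",(H>22)&(H<35)&(S>130)&(Z>15)&(Z>tp[2]-75)&(abs(X-tp[0])<130)&(abs(Y-tp[1])<70))
    m=((Z>94)&(Z<118)&(H>5)&(H<22)&(S>60)).astype(np.uint8)
    q0=(X-C[0])*ux[0]+(Y-C[1])*ux[1];q1=(X-C[0])*uy[0]+(Y-C[1])*uy[1]
    m[~((abs(q1)<145)&(q0>-104)&(q0<140))]=0
    n,l,st,_=cv2.connectedComponentsWithStats(m,connectivity=4)
    for i in range(1,n):
        if st[i,4]>40: fit("off",l==i)
E
python3 look.py top wrist
```

```text
t: 9.9
tcp_pos: [483.6, -418.2, 213.5]
tcp_rot: [0.001, -0.022, 1.0, -0.001]
ft_force: [-0.3, -0.0, -4.4]
finger_gap: 0.318
gripper_force: 63.0
t: 10.57
tcp_pos: [516.4, -193.1, 208.3]
tcp_rot: [-0.002, -0.022, 1.0, 0.002]
ft_force: [1.2, 0.4, -4.8]
finger_gap: 0.321
gripper_force: 62.8
t: 11.23
tcp_pos: [541.2, 56.8, 208.4]
tcp_rot: [-0.002, -0.023, 1.0, 0.001]
ft_force: [-0.5, -0.4, -4.4]
finger_gap: 0.318
gripper_force: 62.7
t: 11.9
tcp_pos: [542.9, 139.3, 210.2]
tcp_rot: [-0.0, -0.022, 1.0, -0.0]
ft_force: [-0.1, -0.0, -3.9]
finger_gap: 0.321
gripper_force: 62.7
11.9 [542.9 139.3 210.2] [-0.  1. -0.] [-0.1 -0.  -3.9] 0.321089438835557
top yellow 464 [533.2 109.8] [204.7  46.2] 6.0 z [174.6 179.  368.9] saw x [-99.3  90.8] y [112.7 157.6]
top off 183 [586.8  22.6] [31.3 67.2] 71.8 z [ 95.2  98.8 103.1] saw x [ 6.7 72.8] y [29.5 72. ]
top off 187 [590.7 -70.5] [63.9 29.8] 55.1 z [ 96.7 103.7 114. ] saw x [12.8 63.2] y [-73.4 -13.6]
top off 185 [496.6 -25.9] [28.6 67.1] 29.9 z [104.5 108.7 113.2] saw x [-75.7 -29.1] y [-26.6  38.1]
top off 186 [ 495.6 -126.1] [65.6 29.8] 76.5 z [ 95.2  99.3 103.4] saw x [-77.4 -39.1] y [-126.3  -61.9]
top off 168 [486.5  60.7] [58.3 29.3] 87.1 z [107.1 110.9 114.9] saw x [-75.5 -43.9] y [ 63.7 121.5]
wrist yellow 15214 [533.7 137.6] [175.5  71.9] 2.6 z [175.3 176.9 237.4] saw x [-94.7  69.6] y [132.5 202.1]
wrist off 3621 [496.7 -24.7] [27.5 68.6] 29.6 z [ 98.8 107.1 108.3] saw x [-77.2 -28.2] y [-25.3  41.3]
wrist off 2610 [486.4  59. ] [54.6 27.6] 87.3 z [108.1 109.2 110.3] saw x [-73.5 -44. ] y [ 64.3 116.9]
wrist off 1436 [ 500.2 -106.9] [31.  30.3] 77.4 z [95.4 97.2 98.4] saw x [-68.8 -36.3] y [-90.3 -58.6]
wrist off 2025 [587.2  23.1] [30.8 68.2] 73.6 z [95.8 97.1 98.3] saw x [ 6. 73.] y [29.7 73.3]
wrist off 3324 [590.6 -70. ] [64.2 31.9] 55.2 z [ 96.6 100.6 109.4] saw x [11.7 66.5] y [-72.  -11.3]
```

```bash
python3 -m handwheel '[[[0,0,-0.04,0,0,0],[0,0,-0.1,0,0,0],[0,0,-0.16,0,0,0],[0,0,-0.2,0,0,0],[0,0,-0.225,0,0,0],[0,0,-0.24,0,0,0],[0,0,-0.246,0,0,0],[0,0,-0.246,0,0,0]]]'; python3 look.py wrist
```

```text
t: 12.67
tcp_pos: [543.3, 140.1, 149.1]
tcp_rot: [0.0, -0.023, 1.0, 0.0]
ft_force: [-0.2, -0.7, -3.3]
finger_gap: 0.321
gripper_force: 62.7
12.6667 [543.3 140.1 149.1] [-0.  1.  0.] [-0.2 -0.7 -3.3] 0.32089465214846924
wrist yellow 15259 [534.4 138.9] [176.6  71.4] 2.7 z [113.9 115.6 176.2] saw x [-94.6  69.8] y [133.5 203. ]
wrist off 6355 [496.6 -24.8] [28.2 69.3] 29.7 z [ 97.9 107.1 108.3] saw x [-77.4 -27.5] y [-19.4  41.7]
wrist off 5553 [486.7  62.4] [62.3 27.7] 87.2 z [107.6 109.2 110.3] saw x [-73.  -43.5] y [ 64.4 125.5]
wrist off 3074 [587.4  23.6] [30.2 69.2] 73.4 z [95.9 97.2 98.2] saw x [ 5.8 69.7] y [30.  73.7]
wrist off 3424 [594.2 -64.1] [51.1 32.1] 55.2 z [ 95.6  99.8 109.1] saw x [19.3 67.9] y [-47.7 -10.2]
```

```bash
python3 -m handwheel '[[[0.002,-0.03,0,0,0,0],[0.003,-0.07,0,0,0,0],[0.005,-0.11,0,0,0,0],[0.007,-0.15,0,0,0,0],[0.009,-0.19,0,0,0,0],[0.011,-0.23,0,0,0,0],[0.012,-0.27,0,0,0,0],[0.014,-0.31,0,0,0,0]]]' && python3 -m handwheel '[[[0.002,-0.04,0,0,0,0],[0.004,-0.08,0,0,0,0],[0.005,-0.12,0,0,0,0],[0.007,-0.16,0,0,0,0],[0.009,-0.2,0,0,0,0],[0.011,-0.24,0,0,0,0],[0.013,-0.28,0,0,0,0],[0.015,-0.32,0,0,0,0]]]'; python3 look.py wrist top
```

```text
t: 13.38
tcp_pos: [546.6, 61.4, 149.1]
tcp_rot: [-0.0, -0.022, 1.0, 0.0]
ft_force: [-0.0, 0.2, -3.9]
finger_gap: 0.322
gripper_force: 62.8
t: 14.05
tcp_pos: [550.4, -18.3, 149.0]
tcp_rot: [-0.0, -0.023, 1.0, 0.0]
ft_force: [-1.1, 0.4, -3.8]
finger_gap: 0.32
gripper_force: 62.8
14.05 [550.4 -18.3 149. ] [-0.  1.  0.] [-1.1  0.4 -3.8] 0.3203143274107673
wrist yellow 14690 [541.6 -17.6] [175.9  75.6] 3.1 z [113.9 115.5 174.2] saw x [-94.3  70.1] y [-25.2  44.2]
wrist off 21121 [ 531.3 -115.6] [151.4 118.6] 2.7 z [ 96.4 106.7 109.8] saw x [-93.4  47.7] y [-143.8  -29.7]
yellow 0
top off 526 [ 531.7 -148.2] [ 92.9 135.2] 75.8 z [ 96.9 107.  113.3] saw x [-94.6  48.5] y [-144.3  -63.5]
```

View pics/wrist_140.png

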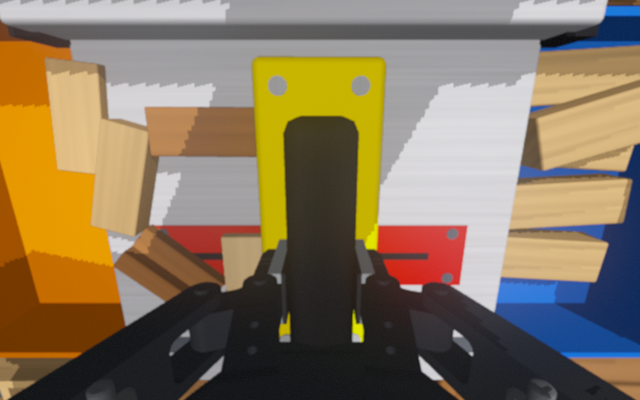

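```bash
python3 -m handwheel '[[[0.002,-0.04,0,0,0,0],[0.004,-0.08,0,0,0,0],[0.005,-0.12,0,0,0,0],[0.007,-0.16,0,0,0,0],[0.009,-0.2,0,0,0,0],[0.011,-0.24,0,0,0,0],[0.013,-0.28,0,0,0,0],[0.015,-0.32,0,0,0,0]]]'; python3 look.py wrist top
```

```text
t: 14.82
tcp_pos: [554.2, -98.5, 149.1]
tcp_rot: [0.0, -0.023, 1.0, 0.0]
ft_force: [-0.1, 1.1, -4.0]
finger_gap: 0.317
gripper_force: 62.7
14.8167 [554.2 -98.5 149.1] [-0.  1.  0.] [-0.1  1.1 -4. ] 0.3173539205580091
wrist yellow 14992 [545. -98.] [175.3  75.5] 3.2 z [113.9 115.5 175.3] saw x [-94.2  70.1] y [-105.5  -36. ]
wrist off 3223 [ 499.1 -157.3] [27.7 38.3] 2.6 z [108.1 109.2 110.3] saw x [-69.7 -42.3] y [-144.6 -108. ]
wrist off 1584 [ 587.5 -149.6] [41.9 30.4] 2.0 z [95.9 97.2 98.1] saw x [12.6 51.4] y [-136.7 -110.6]
top yellow 77 [593.7 -64.6] [ 20.1 111. ] 78.8 z [110.  115.8 121.2] saw x [ 1.9 94.9] y [-56.  -17.9]
```

```bash
python3 -m handwheel '[[[0.002,-0.045,0,0,0,0],[0.004,-0.09,0,0,0,0],[0.006,-0.135,0,0,0,0],[0.008,-0.18,0,0,0,0],[0.01,-0.225,0,0,0,0],[0.012,-0.27,0,0,0,0],[0.014,-0.315,0,0,0,0],[0.016,-0.36,0,0,0,0]]]'; python3 look.py wrist top
```

```text
t: 15.58
tcp_pos: [558.1, -188.6, 149.0]
tcp_rot: [-0.0, -0.023, 1.0, 0.0]
ft_force: [0.9, -0.2, -4.7]
finger_gap: 0.316
gripper_force: 62.7
15.5833 [ 558.1 -188.6  149. ] [-0.  1.  0.] [ 0.9 -0.2 -4.7] 0.3163057181119912
wrist yellow 15564 [ 543.1 -191.4] [186.3  75.9] 0.3 z [113.8 115.5 177.4] saw x [-95.   69.9] y [-195.9 -126.3]
top yellow 307 [ 591.4 -165.8] [ 60.2 143.1] 69.6 z [108.9 116.7 205.3] saw x [-31.9  91.6] y [-189.3 -114.8]
```

```bash
ls pics; cp pics/wrist_15*.png pics/last.png
```

```text
a.png
b.png
scene0.png
top0.png
top_119.png
top_140.png
top_148.png
top_156.png
w1.png
w2.png
wrist_119.png
wrist_127.png
wrist_140.png
wrist_148.png
wrist_156.png
```

View pics/last.png

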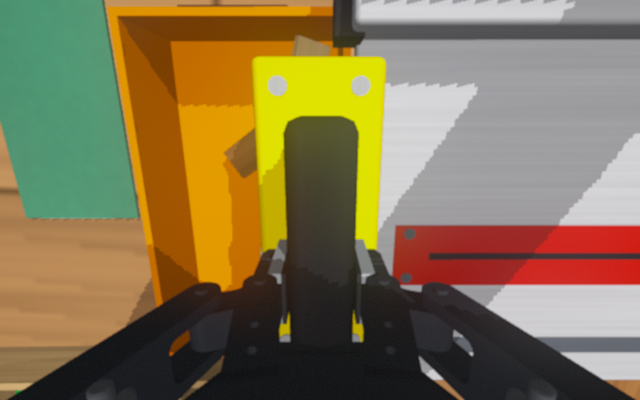

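```bash
python3 -m handwheel '[[[0,0,0.04,0,0,0],[0,0,0.1,0,0,0],[0,0,0.17,0,0,0],[0,0,0.22,0,0,0],[-0.01,-0.04,0.24,0,0,0],[-0.03,-0.11,0.24,0,0,0],[-0.06,-0.2,0.24,0,0,0],[-0.09,-0.3,0.24,0,0,0]]]' && python3 -m handwheel '[[[-0.03,-0.1,0,0,0,0],[-0.06,-0.21,0,0,0,0],[-0.1,-0.32,0,0,0,0],[-0.13,-0.43,0,0,0,0],[-0.16,-0.53,0,0,0,0],[-0.19,-0.6,0,0,0,0],[-0.199,-0.646,0,0,0,0],[-0.199,-0.646,0,0,0,0]]]'; python3 - <<'E'
from h import *
np.set_printoptions(precision=1,suppress=True)
s=manip.read_state();print(s["t"],s["tcp_pos"])
f=grab("top");save(f,"t3.png");P=cloud(f);X,Y,Z=P[...,0],P[...,1],P[...,2]
g=grab("scene");save(g,"s3.png")
a=cv2.imread("pics/t3.png")[140:255,280:430];b=cv2.imread("pics/s3.png")[150:290,200:400]
cv2.imwrite("pics/c.png",np.vstack([cv2.resize(a,(600,300)),cv2.resize(b,(600,300))])[:600])
w=grab("wrist");save(w,"w3.png");P=cloud(w);X,Y,Z=P[...,0],P[...,1],P[...,2];H,S,V=cv2.split(cv2.cvtColor(w["image"],cv2.COLOR_RGB2HSV))
for n,m in dict(mat=(H>55)&(H<95)&(S>80)&(Z<15),yel=(H>22)&(H<35)&(S>130)&(Z>170)&(Z<185)).items():
    p=P[m&np.isfinite(Z)];print(n,len(p),cv2.minAreaRect(p[:,:2].astype(np.float32)),np.median(p[:,2]))
E
```

```text
t: 16.35
tcp_pos: [535.4, -262.3, 209.6]
tcp_rot: [0.0, -0.024, 1.0, 0.0]
ft_force: [0.3, -0.1, -4.5]
finger_gap: 0.319
gripper_force: 62.7
t: 17.02
tcp_pos: [484.9, -426.4, 208.7]
tcp_rot: [-0.0, -0.021, 1.0, -0.0]
ft_force: [1.0, 0.6, -4.9]
finger_gap: 0.32
gripper_force: 62.8
17.0167 [ 484.9 -426.4  208.7]
mat 0 ((0.0, 0.0), (0.0, 0.0), 0.0) nan
yel 13922 ((476.3909606933594, -425.1619873046875), (175.9553985595703, 71.99214172363281), 2.4601359367370605) 175.15846362740382
  return _methods._mean(a, axis=axis, dtype=dtype,
  ret = ret.dtype.type(ret / rcount)
```

View pics/c.png

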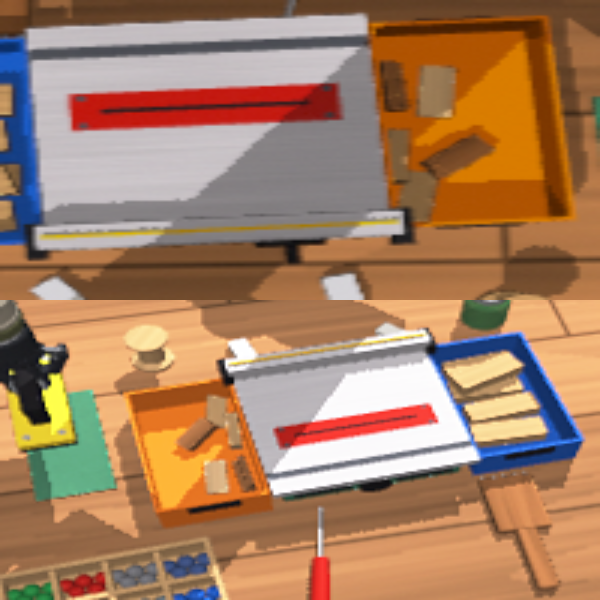

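```bash
python3 -m handwheel '[[[0,0,-0.05,0,0,0],[0,0,-0.14,0,0,0],[0,0,-0.25,0,0,0],[0,0,-0.36,0,0,0],[0,0,-0.45,0,0,0],[0,0,-0.52,0,0,0],[0,0,-0.56,0,0,0],[0,0,-0.575,0,0,0]]]' && python3 -m handwheel '[[[0,0,-0.005,0,0,0],[0,0,-0.009,0,0,0],[0,0,-0.013,0,0,0],[0,0,-0.017,0,0,0],[0,0,-0.019,0,0,0],[0,0,-0.019,0,0,0],[0,0,-0.019,0,0,0],[0,0,-0.019,0,0,0]]]'
```

```text
t: 17.83
tcp_pos: [485.6, -421.6, 63.5]
tcp_rot: [-0.001, -0.024, 1.0, 0.001]
ft_force: [-0.5, 0.7, -4.1]
finger_gap: 0.321
gripper_force: 62.7
t: 18.5
tcp_pos: [486.3, -424.4, 61.4]
tcp_rot: [0.001, -0.023, 1.0, -0.001]
ft_force: [0.1, -0.7, -0.1]
finger_gap: 0.317
gripper_force: 63.3
```

```bash
python3 -m handwheel '[[[0,0,-0.002,0,0,0],[0,0,-0.002,0,0,0],[0,0,-0.002,0,0,0],[0,0,-0.002,0,0,0],[0,0,-0.002,0,0,0],[0,0,-0.002,0,0,0],[0,0,-0.002,0,0,0],[0,0,-0.002,0,0,0]]]' && python3 -m handwheel '[[[0,0,0,0,0,0],[0,0,0,0,0,0],[0,0,0,0,0,0],[0,0,0,0,0,0],[0,0,0,0,0,0],[0,0,0,0,0,0],[0,0,0,0,0,0],[0,0,0,0,0,0]]]' 1 && python3 -m handwheel '[[[0,0,0.02,0,0,0],[0,0,0.06,0,0,0],[0,0,0.12,0,0,0],[0,0,0.2,0,0,0],[0,0,0.3,0,0,0],[0,0,0.42,0,0,0],[0,0,0.54,0,0,0],[0,0,0.64,0,0,0]]]'; python3 - <<'E'
from h import *
w=grab("wrist");save(w,"w4.png");P=cloud(w);X,Y,Z=P[...,0],P[...,1],P[...,2];H,S,V=cv2.split(cv2.cvtColor(w["image"],cv2.COLOR_RGB2HSV))
near=(abs(X-484)<130)&(abs(Y+425)<70)
for n,m in dict(mat=(H>55)&(H<95)&(S>80)&(Z<15),yel=(H>22)&(H<35)&(S>130)&(Z>15)&(Z<45)).items():
    p=P[near&m&np.isfinite(Z)];print(n,len(p),cv2.minAreaRect(p[:,:2].astype(np.float32)),np.percentile(p[:,2],[5,50,95]))
E
```

```text
t: 19.17
tcp_pos: [486.3, -424.5, 61.3]
tcp_rot: [0.001, -0.023, 1.0, -0.001]
ft_force: [-0.6, 1.1, 5.8]
finger_gap: 0.319
gripper_force: 63.9
t: 19.83
tcp_pos: [485.8, -423.8, 60.0]
tcp_rot: [-0.0, -0.023, 1.0, 0.0]
ft_force: [0.4, -0.2, 0.2]
finger_gap: 1.0
gripper_force: 0.0
t: 20.5
tcp_pos: [486.1, -424.1, 223.7]
tcp_rot: [0.001, -0.023, 1.0, -0.001]
ft_force: [0.6, 0.3, 0.4]
finger_gap: 0.997
gripper_force: 0.0
mat 3978 ((484.09564208984375, -425.7204284667969), (225.93540954589844, 106.87763977050781), 2.477933645248413) [1.84433793 3.07178245 4.36403104]
yel 6432 ((483.6252746582031, -426.45611572265625), (188.49078369140625, 72.10588836669922), 2.5994749069213867) [25.28555415 26.97742598 28.2443942 ]
```

View pics/w4.png

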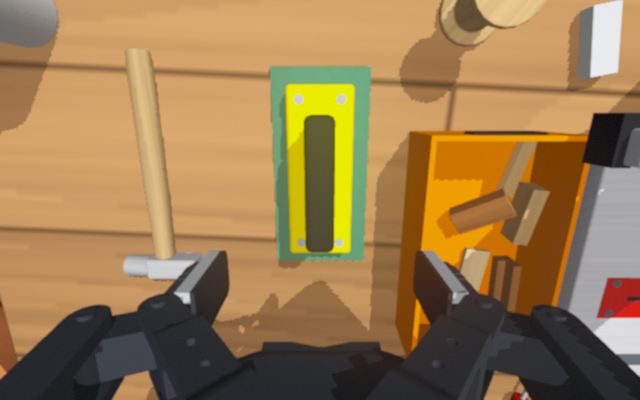

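The block lies flat and centred on its mat (image centre about col 320, row 170). All five offcuts are in the orange tray (cols 430–545, rows 150–320).

```bash
python3 -c "
from plant import manip
print(manip.job_done())"
```

```text
the job is handed in; nothing more can be done
None
```

I pushed the stop paddle fully down, swept all five offcuts into the orange tray with the push block, set the block flat on its green mat, and handed the job in at about 20.5 s; no verdict came back.

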